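# Nest the blue insert into its matching parts tray

### The arm

A 6-joint arm with a two-finger parallel gripper is mounted at the origin on the work surface. World frame = base frame: x ahead of the robot, y to its left, z up, the work surface at z = 0. Lengths are in mm, angles in rad, forces in N, time in s.
With the tool pointing down it reaches from about 250 to 800 mm from the base axis. Payload 8.5 kg.
Tool frame: the origin (TCP) lies midway between the tips of the shut fingers; the grasp point (between the pads) lies behind it (r.pinch_z is the z of the grasp point in the tool frame, in mm); z points along the fingers, y is the direction in which the jaws open and shut (so a half turn about z gives the same grasp; the last joint's range is limited). The gripper opens to 85 mm and grips with 20 to 120 N. Pads are 22 mm wide; open, the fingers measure 114 mm over their backs; the gripper's body (76 mm by 85 mm) begins 54 mm behind the grasp point. The pads swing forward as they close: fully open they stand 13 mm farther back than shut.
Start: joints at [1.256, 0.238, -0.013, 1.319, 0, 1.571], TCP at [162.538, 499.159, 231.276] pointing down, gripper open.
Joint ranges: [-2.66, 2.66], [-1.03, 1.9], [-1.14, 1.46], [-1.82, 2.27], [-1.45, 1.34], [-3.14, 3.14]. Speed limits (rad/s): [2.22, 2.22, 2.79, 3.14, 3.14, 3.14].

### API

Orientations are given as a 3x3 rotation matrix whose columns are the frame's x, y, z axes.
In Python, from bench import r gives the robot as it stands. The module is installed in compiled form; this text tells all that it offers. Calls block until the motion is done:
- r.move_pose(position, orientation): joint-space move of the TCP to a pose.
- r.movel(position, vel=150, orientation=None): straight line of the TCP; orientation=None keeps the orientation; vel is the mean speed in mm/s.
- r.move_joints(angles): joint-space move.
- r.move_gripper(opening, newtons=None): finger opening in mm; newtons is the grip in N (None keeps the last); returns when the fingers have stopped.
- r.sleep(seconds).
- r.inverse_kinematics(position, orientation): joint angles nearest the present ones, or None.
- r.state(): the state.
- r.camera(name): name is "scene" or "side" or "wrist"; returns (picture, depth): 384x512x3 uint8, blue, green, red; 384x512 float32, mm along the optical axis (not along the pixel's ray), 0 where there is no reading.
- r.calibration(name): a dict with "fov_y" (degrees; the focal length in pixels is half the picture's height over the tangent of half this angle, whatever the lens; pixels are square), "cx", "cy" (the principal point, pixels), "origin" and "rotation" of the camera in the world. Camera axes: x right, y down, z forward; pixel columns grow to the right and rows downward; lengths in mm; the calibration is good to about 2 mm. A picture is of the moment at which its call begins: read the wrist's pose just before it. calibration takes no time and is no camera call; for the wrist camera it gives the pose at the moment of the call.
A pose or a line that the arm cannot do raises r.MotionError and nothing moves.
- r.close_job(): hands the job in, once; it reports no verdict.
Trained networks look in the newest picture that a camera, given by its name, has taken for a name from the list of things; names that differ only in an ending like _2 or _b are one class to them, and where a whole thing is asked for, a point or a joint stands for the part that bears it (a point fixed in the world has none). Each returns a list of dicts, best first, with "conf" (0 to 1); they miss things now and then, are a little off and sometimes report something else, mostly with a low value. They report only what shows in the picture. A call takes as long as a camera call. They do not tell look-alikes from the thing itself.
- r.spot_in(query, camera): "location" ([column, row] as shares, 0 to 1, of the picture: columns of its width, rows of its height, amid what is visible of it).
- r.silhouettes(query, camera): "mask" (384x512 bool, what is visible of it) and "location" ([column, row] as shares, 0 to 1, of the picture: columns of its width, rows of its height, amid what is visible of it).
The state is a dict: "clock": time; "joints": joint angles; "dq": joint speeds; "joint_torque": joint torques, N m; "position": TCP position; "eef_rot": TCP orientation; "ft_force": force on the tool from outside, world axes, zero at the start; "torque": the same for the moment, N m; "width": finger opening in mm.
Only numpy, scipy, OpenCV 4.12 (cv2) and the standard library are available. Lean on these libraries where they do the work, as an engineer would, in place of code of your own. Each camera call takes 0.05 s, during which the arm holds its last target. There are 200 camera calls.

### The job

Pick up the blue insert tray by its yellow grip bar and nest it in the grey parts tray that has the same wedge-shaped outline, turned so that its wide end lies over the tray's wide end, until it sits fully home, level with its rim flush with the tray's rim. Let go of it, and do not disturb the straight-sided grey tray or the white breaker block.

Things in the scene. Friction and masses are not known exactly. Their poses are not given: they have to be found in the camera images.
- insert_tray: Loose blue wedge-shaped open tray, 0.2 kg, 43 mm high. Origin: centre of underside; z up; x along its length, WIDE end at -x. Rim 152 mm long, 121 wide at the wide end, 73 at the narrow; walls lean in: underside 128 long, 93 and 53 wide. Grip: yellow bar along x over the origin, 90 mm long, 16 thick (y), 57 to 85 mm above the underside, clear above the rim; pinch across y from above.
- wedge_tray: Grey wedge-shaped open tray, 0.7 kg, loose, 55 mm high, walls 4. Origin: centre of underside; z up; x along its length, WIDE end at -x. Opening 160 mm long, 130 wide at the wide end, 80 at the narrow, 10 less each side at the floor. Floor ribs carry the insert: nested, its origin is 12 mm above this one, x axes the same way, rims flush, 4 mm play each side. Terminals between the ribs do not matter.
- straight_tray: Bystander: grey open parts tray of the same colour, length and height but with straight parallel sides (a rectangle, opening 160 by 105 mm, 55 mm high), about 0.7 kg, loose. The insert does not fit it. Origin: centre of its underside; z up; x along its length.
- breaker: Bystander: white block of four circuit-breaker modules with blue toggles, 85 mm (x) by 72 mm (y), 74 mm high, loose, beyond the trays. Origin: centre of its underside; z up.
Mind the look-alikes: they are no part of the job. Of the things that look like the insert_tray, the largest one is meant. What is shaped like the wedge_tray but pink or red is not meant.

How it is judged (in metres and radians):
At the end, for the whole second after the job is handed in: The insert is nested in the wedge tray, which stands flat on the bench: underside 8 to 17 mm above the tray's (12 when home, possible only the right way round), centred within 15 mm, aligned within 10 degrees, level within 5 degrees (the tray within 3), both at rest (z of insert_tray in the frame of wedge_tray between 0.008 and 0.017 m and horizontal distance between insert_tray and wedge_tray below 0.015 m and angle between the x axis of insert_tray and the x axis of wedge_tray, either way round below 0.18 rad and angle between insert_tray's own z axis and vertical below 0.09 rad and angle between wedge_tray's own z axis and vertical below 0.06 rad and height (world z) of wedge_tray below 0.01 m and linear speed of each of insert_tray, wedge_tray below 0.03 m/s); the robot touches nothing.
It fails at once if the straight-sided tray is moved by more than 30 mm (distance of straight_tray from where it was at the start of the episode above 0.03 m).
It fails at once if the breaker block is moved by more than 30 mm (distance of breaker from where it was at the start of the episode above 0.03 m).
It also fails if it takes over 35 s, if anything falls off the work surface, if the arm or the gripper's body presses on something with over 40 N, if the wrist force passes 120 N, or if a joint passes its speed limit or range.

## Working session

There is one attempt and no reset: what is moved stays moved. The work goes in short steps, each a Python script; the robot and the scene stay as the last script left them, time stands still between calls to the robot, and variables do not carry over. Pictures are saved under pics/ and viewed, about 8 in all and at most 12, crops included, and the job is handed in when it is done.

```bash
mkdir -p pics; cat > h.py <<'E'
import numpy as np, cv2
from bench import r
def cloud(cam):
    cal=r.calibration(cam); pic,d=r.camera(cam)
    f=192/np.tan(np.radians(cal["fov_y"])/2)
    v,u=np.mgrid[0:384,0:512]
    P=np.stack([(u-cal["cx"])/f*d,(v-cal["cy"])/f*d,d],-1)@np.array(cal["rotation"]).T+np.array(cal["origin"])
    P[d<=0]=np.nan
    return pic,d,P
E
python3 - <<'E'
from h import *
ims=[]
for c in("scene","side"):
    p,d,P=cloud(c); np.savez(f"/tmp/{c}.npz",p=p,d=d,P=P); ims.append(p)
    print(c,r.calibration(c)["origin"])
    for q in("insert_tray","wedge_tray","straight_tray","breaker"):
        for s in r.silhouettes(q,c):
            m=s["mask"]; print(q,round(s["conf"],2),np.round(np.array(s["location"])*[512,384]),m.sum(),np.round(np.nanmedian(P[m],0)))
print(r.state()["clock"],r.pinch_z)
cv2.imwrite("pics/a.png",cv2.resize(ims[0],(800,600)));cv2.imwrite("pics/b.png",ims[1])
E
```

```text
scene [1176.99124835 -601.18722297  592.71366694]
insert_tray 0.84 [369. 182.] 595 [704. 303.  23.]
insert_tray 0.71 [314. 164.] 946 [506. 276.  27.]
insert_tray 0.53 [282. 146.] 280 [322. 310.  20.]
wedge_tray 0.94 [163. 190.] 1864 [ 287. -176.   32.]
wedge_tray 0.82 [255. 194.] 1787 [500.   1.  28.]
wedge_tray 0.6 [346. 222.] 2472 [765.  80.  26.]
straight_tray 0.78 [176. 246.] 3116 [ 528. -289.   28.]
breaker 0.83 [281. 270.] 1749 [ 794. -189.   46.]
side [ 496.57660133 1037.56555385  679.49765803]
insert_tray 0.83 [264. 266.] 2641 [492. 291.  33.]
insert_tray 0.66 [353. 282.] 1411 [307. 324.  21.]
insert_tray 0.65 [164. 275.] 1187 [697. 315.  19.]
wedge_tray 0.8 [259. 194.] 2307 [512. -25.  28.]
wedge_tray 0.77 [154. 212.] 2246 [777.  47.  23.]
wedge_tray 0.73 [333. 170.] 1626 [ 279. -175.   27.]
straight_tray 0.82 [251. 151.] 1483 [ 533. -292.   30.]
breaker 0.97 [170. 165.] 910 [ 764. -145.   38.]
0.5 -18.700000000000003
```

View pics/a.png

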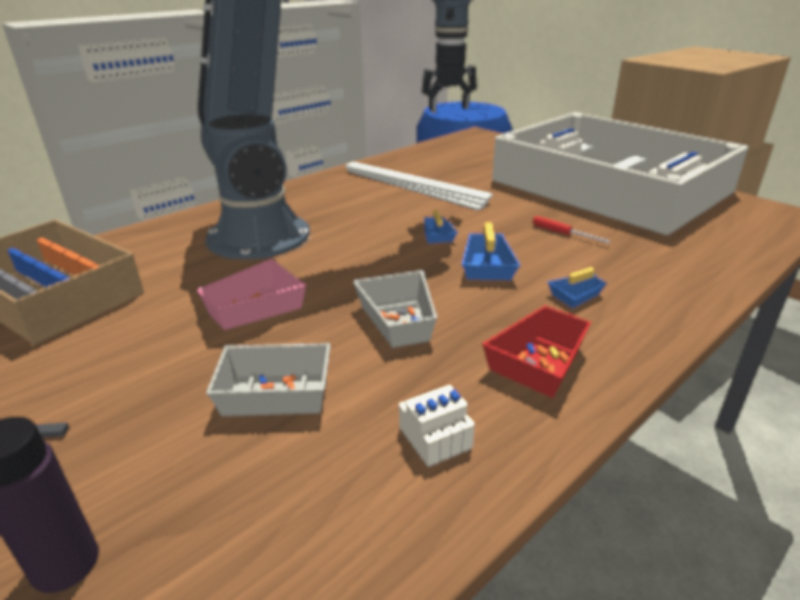

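View pics/b.png

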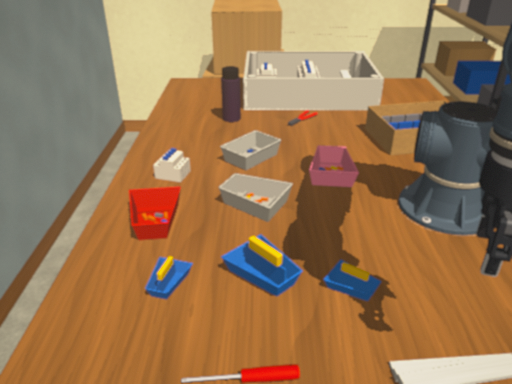

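Candidates for the insert in the side view are blue trays at (164,275), (264,266) and (353,282). The middle one is clearly the largest. For the target, pink (333,170) and red (154,212) are ruled out, and grey straight (251,151) is the bystander, so it is the grey wedge at (255,195). Next I look from above with the wrist camera.

```bash
python3 - <<'E'
from h import *
R=np.array([[0,1,0],[1,0,0],[0,0,-1.]])
print(np.round(r.state()["eef_rot"],3).tolist())
for n,p in(("ins",[470,280,300]),("wed",[470,-10,300])):
    r.move_pose(p,R); r.sleep(.3)
    pic,d,P=cloud("wrist"); np.savez(f"/tmp/{n}.npz",p=pic,d=d,P=P)
    c=r.calibration("wrist"); print(np.round(c["origin"]),np.round(c["rotation"],2).tolist())
    cv2.imwrite(f"pics/{n}.png",pic)
    for q in("insert_tray","wedge_tray"):
        for i,s in enumerate(r.silhouettes(q,"wrist")):
            m=s["mask"]; np.save(f"/tmp/{n}_{q}{i}.npy",m)
            print(n,q,i,round(s["conf"],2),np.round(np.array(s["location"])*[512,384]),m.sum(),np.round(np.nanmedian(P[m],0)))
print(r.state()["clock"])
cv2.imwrite("pics/c.png",np.hstack([cv2.resize(cv2.imread(f"pics/{n}.png"),(400,300)) for n in("ins","wed")]))
E
```

```text
[[-0.951, 0.31, -0.0], [0.31, 0.951, -0.0], [-0.0, -0.0, -1.0]]
[470. 364. 442.] [[1.0, 0.0, -0.0], [0.0, -0.94, -0.33], [-0.0, 0.33, -0.94]]
ins insert_tray 0 0.91 [132. 119.] 3460 [305. 316.  17.]
ins insert_tray 1 0.8 [417. 122.] 3798 [699. 311.  21.]
ins insert_tray 2 0.68 [268. 147.] 7911 [493. 278.  20.]
ins wedge_tray 0 0.74 [279. 314.] 6388 [513. -28.  19.]
ins wedge_tray 1 0.66 [180. 346.] 228 [ 333. -111.   14.]
ins wedge_tray 2 0.65 [449. 268.] 7479 [796.  79.  19.]
[471.  74. 442.] [[1.0, 0.0, -0.0], [0.0, -0.94, -0.33], [-0.0, 0.33, -0.94]]
wed wedge_tray 0 0.94 [119. 229.] 5246 [ 258. -152.   17.]
wed wedge_tray 1 0.85 [480.  83.] 9921 [772.  74.   9.]
wed wedge_tray 2 0.65 [288. 146.] 11026 [515. -13.  10.]
3.95
```

View pics/c.png

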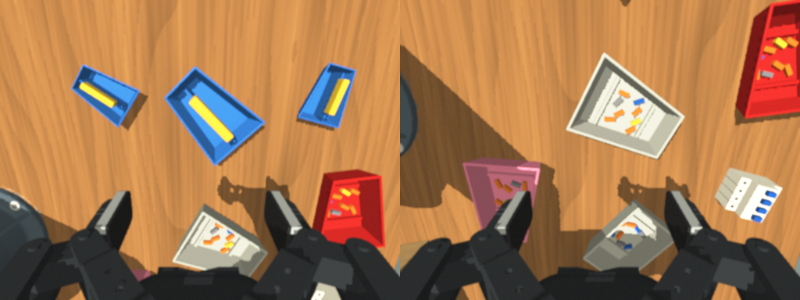

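```bash
cat > fit.py <<'E'
from h import *
from scipy.optimize import minimize
def proj(P,cal):
    f=192/np.tan(np.radians(cal["fov_y"])/2)
    q=(P-np.array(cal["origin"]))@np.array(cal["rotation"])
    return q[:,:2]/q[:,2:]*f+[cal["cx"],cal["cy"]]
def trap(L,w,n,z): return np.array([[-L/2,-w/2,z],[-L/2,w/2,z],[L/2,n/2,z],[L/2,-n/2,z]])
INS=np.vstack([trap(152,121,73,43),trap(128,93,53,0)])
WED=np.vstack([trap(168,138,88,55),trap(148,118,68,0)])
def model(M,p,z0=0):
    c,s=np.cos(p[2]),np.sin(p[2])
    return M@np.array([[c,s,0],[-s,c,0],[0,0,1]])+[p[0],p[1],z0]
def hullmask(pts):
    m=np.zeros((384*4,512*4),np.uint8)
    h=cv2.convexHull((pts*4+1.5).astype(np.float32)).round().astype(np.int32)
    cv2.fillConvexPoly(m,h,1); return m>0
def segment(pic,mask,kind):
    hsv=cv2.cvtColor(pic,cv2.COLOR_BGR2HSV)
    if kind=="ins": c=(hsv[...,0]>95)&(hsv[...,0]<130)&(hsv[...,1]>100)
    else: c=(hsv[...,1]<95)
    c&=cv2.dilate(mask.astype(np.uint8),np.ones((7,7)))>0
    c=cv2.morphologyEx(c.astype(np.uint8),cv2.MORPH_OPEN,np.ones((3,3)))
    n,l,st,_=cv2.connectedComponentsWithStats(c)
    k=1+np.argmax(st[1:,4]); v,u=np.nonzero(l==k)
    return hullmask(np.stack([u,v],1).astype(float)),l==k
def fit(M,seg,cal,x0,y0,z0=0,yaws=np.arange(-3.1,3.1,.4)):
    def cost(p):
        a=hullmask(proj(model(M,p,z0),cal)); return -(a&seg).sum()/(a|seg).sum()
    best=sorted([(cost((x0,y0,t)),t) for t in yaws])[:4]
    res=[minimize(cost,[x0,y0,t],method="Nelder-Mead",options=dict(initial_simplex=[[x0,y0,t],[x0+15,y0,t],[x0,y0+15,t],[x0,y0,t+.3]],xatol=.1,fatol=1e-4)) for _,t in best]
    res.sort(key=lambda o:o.fun); return [(np.round(o.x,3),round(o.fun,3)) for o in res]
E
cat > run1.py <<'E'
from fit import *
cal=r.calibration("wrist"); out=[]
for n,q,i,M,x0,y0,oy in(("ins","insert_tray",2,INS,493,275,290),("wed","wedge_tray",2,WED,515,-13,0)):
    Z=np.load(f"/tmp/{n}.npz"); m=np.load(f"/tmp/{n}_{q}{i}.npy")
    c=dict(cal); c["origin"]=np.array(cal["origin"])+[0,oy,0]
    seg,raw=segment(Z["p"],m,n); F=fit(M,seg,c,x0,y0)
    for o in F: print(n,o)
    p=F[0][0]; im=cv2.resize(Z["p"],(1024,768))
    q2=(proj(model(M,p),c)*2+.5).astype(int)
    cv2.polylines(im,[q2[:4]],1,(0,255,0),1);cv2.polylines(im,[q2[4:]],1,(255,0,255),1);cv2.circle(im,tuple(q2[0]),4,(0,0,255),-1)
    e=q2.mean(0).astype(int); x=max(e[0]-200,0);y=max(e[1]-150,0); out.append(im[y:y+300,x:x+400])
    if n=="ins":
        hsv=cv2.cvtColor(Z["p"],cv2.COLOR_BGR2HSV); b=(hsv[...,0]>18)&(hsv[...,0]<35)&(hsv[...,1]>150)&(cv2.dilate(m.astype(np.uint8),np.ones((7,7)))>0)
        B=Z["P"][b]; B=B[(B[:,2]>78)&(B[:,2]<92)]; print("bar",len(B),np.nanmean(B,0),np.percentile(B[:,2],[5,50,95]), np.degrees(cv2.PCACompute(B[:,:2].astype(np.float32),None)[1][0]@[1,0]), cv2.PCACompute(B[:,:2].astype(np.float32),None)[1][0])
cv2.imwrite("pics/d.png",np.hstack(out))
E
python3 run1.py
```

```text
ins (array([491.524, 280.216,   2.339]), np.float64(-0.993))
ins (array([491.412, 280.237,   2.339]), np.float64(-0.993))
ins (array([ 4.96318e+02,  2.76247e+02, -4.94000e-01]), np.float64(-0.791))
ins (array([491.635, 280.21 ,  -0.797]), np.float64(-0.78))
bar 843 [489.87585547 283.11900208  83.90213237] [82.46794017 83.95019278 85.19759612] -39.713079664812376 [-0.693124   0.7208183]
wed (array([ 5.20747e+02, -8.81800e+00, -4.83000e-01]), np.float64(-0.972))
wed (array([ 5.2107e+02, -8.9400e+00, -4.8600e-01]), np.float64(-0.971))
wed (array([516.124,  -4.832,   2.366]), np.float64(-0.8))
wed (array([520.311,  -9.218,   2.638]), np.float64(-0.791))
```

View pics/d.png

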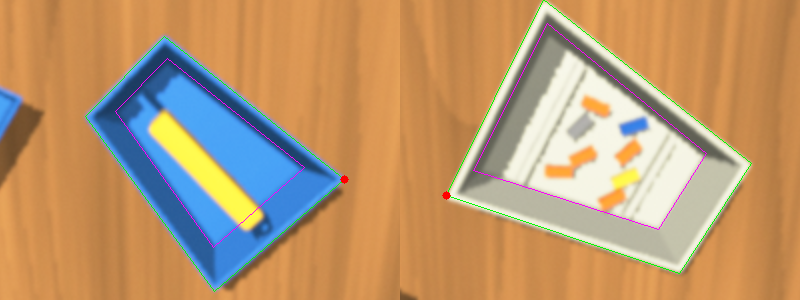

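Both fits are excellent (IoU 0.99 and 0.97), with the wide ends clearly identified. Now I check the IK and make the grasp.

```bash
cat > g.py <<'E'
from fit import *
def Rt(th):
    c,s=np.cos(th),np.sin(th); return np.array([[c,s,0],[s,-c,0],[0,0,-1.]])
I=(491.2,281,2.339); W=(520.9,-8.9,-.484)
E
python3 - <<'E'
from g import *
for k in(0,np.pi):
    for p,z in((I,150),(I,52),(W,170),(W,64)):
        j=r.inverse_kinematics([p[0],p[1],z],Rt(p[2]+k)); print(k,z,None if j is None else np.round(j,2))
E
```

```text
0 150 [ 0.52  0.35 -0.07  1.15  0.    1.32]
0 52 [ 0.52  0.42 -0.23  0.92  0.    1.32]
0 170 [-0.02  0.26 -0.14  1.17  0.   -2.67]
0 64 [-0.02  0.34 -0.32  0.91  0.   -2.67]
3.141592653589793 150 [ 0.52  0.35 -0.07  1.15  0.   -1.82]
3.141592653589793 52 [ 0.52  0.42 -0.23  0.92  0.   -1.82]
3.141592653589793 170 [-0.02  0.26 -0.14  1.17  0.    0.47]
3.141592653589793 64 [-0.02  0.34 -0.32  0.91  0.    0.47]
```

```bash
python3 - <<'E'
from g import *
R=Rt(I[2]+np.pi)
r.move_gripper(60)
r.move_pose([I[0],I[1],150],R); r.movel([I[0],I[1],52.5],vel=100)
print(r.state()["ft_force"])
r.move_gripper(0,60); s=r.state(); print("w",s["width"],s["ft_force"])
r.movel([I[0],I[1],180],vel=120); s=r.state(); print("w",s["width"],s["ft_force"],s["clock"])
r.move_pose([W[0],W[1],180],Rt(W[2]+np.pi)); r.sleep(.3)
s=r.state();print("w",s["width"],s["ft_force"],s["clock"],s["position"])
for c in("side","wrist"):
    p,d,P=cloud(c); np.savez(f"/tmp/h_{c}.npz",p=p,d=d,P=P); cv2.imwrite(f"pics/h_{c}.png",p)
    for i,q in enumerate(r.silhouettes("insert_tray",c)):
        np.save(f"/tmp/h_{c}{i}.npy",q["mask"]); print(c,i,q["conf"],np.array(q["location"])*[512,384],q["mask"].sum())
cv2.imwrite("pics/e.png",np.hstack([cv2.resize(cv2.imread(f"pics/h_{n}.png"),(400,300)) for n in("side","wrist")]))
E
```

```text
[ 0.09078215 -0.18007183 -0.26018388]
w 15.2431414946448 [-1.51501759 -1.26518012  5.01646366]
w 15.425354649569673 [ 0.88816865  0.06048828 -1.3912381 ] 9.975
w 15.009629135091075 [-0.02080136  0.1826461  -2.06933442] 12.2417 [520.91526323  -8.70441841 179.98251953]
side 0 0.92 [258.7136 151.6032] 1756
side 1 0.68 [349.0816 283.0848] 1386
side 2 0.66 [165.6832 273.7152] 1211
wrist 0 0.56 [250.112  178.5984] 35652
```

View pics/e.png

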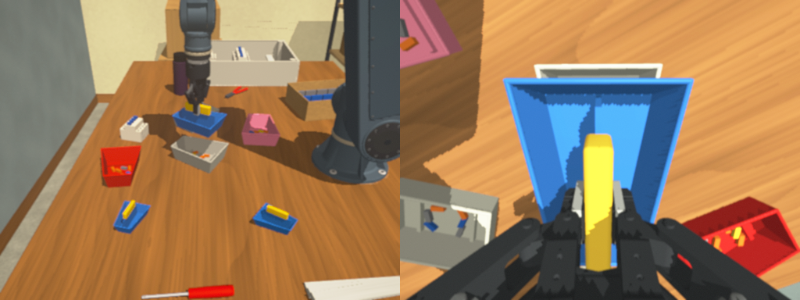

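Held level (width 15 mm), wide end over wide end. I check the in-hand pose by overlaying predictions on the wrist picture.

```bash
python3 - <<'E'
from g import *
Z=np.load("/tmp/h_wrist.npz"); cal=r.calibration("wrist"); P=Z["P"]
z0=180-52.5
im=cv2.resize(Z["p"],(1024,768))
for M,p,z,col in((INS,W,z0,(0,255,0)),(WED,W,0,(255,0,255))):
    q=(proj(model(M,p,z),cal)); print(np.round(q[:4],1).tolist()); cv2.polylines(im,[(q[:4]*2+.5).astype(int)],1,col,1)
hsv=cv2.cvtColor(Z["p"],cv2.COLOR_BGR2HSV); b=(hsv[...,0]>95)&(hsv[...,0]<130)&(hsv[...,1]>100)
B=P[b]; L=(B-[W[0],W[1],0])@np.array([[np.cos(W[2]),-np.sin(W[2]),0],[np.sin(W[2]),np.cos(W[2]),0],[0,0,1]])
# floor plane in tray frame
sel=(np.abs(L[:,1])<30)&(np.abs(L[:,0])<58)&(np.abs(L[:,2]-z0)<14); F=L[sel]
A=np.c_[F[:,:2],np.ones(len(F))]; k=np.linalg.lstsq(A,F[:,2],rcond=None)[0]; print("floor n",len(F),"slope",k, "z0",z0)
for nm,s in(("wide rim",(L[:,0]<-70)),("+y",(L[:,0]<-60)&(L[:,1]>50)),("-y",(L[:,0]<-60)&(L[:,1]<-50))):
    t=L[s]; t=t[t[:,2]>z0+35]; print(nm,len(t),np.nanmin(t[:,:2],0),np.nanmax(t[:,:2],0),np.nanmedian(t[:,2]))
cv2.imwrite("pics/f.png",im[80:480,200:800])
E
```

```text
[[130.0, 98.7], [378.2, 98.9], [309.6, 340.8], [197.8, 340.6]]
[[172.4, 81.7], [335.8, 81.8], [296.7, 254.8], [211.0, 254.7]]
floor n 6939 slope [-5.60576456e-04 -5.61849637e-04  1.29130822e+02] z0 127.5
wide rim 2403 [-75.76295473 -60.43182242] [-70.00637588  59.71353652] 169.14491050534028
+y 478 [-75.39495331  50.04929087] [-60.03900656  59.71353652] 168.8114695999946
-y 507 [-75.40586311 -60.43182242] [-60.05532722 -50.01327596] 168.9091679541085
```

View pics/f.png

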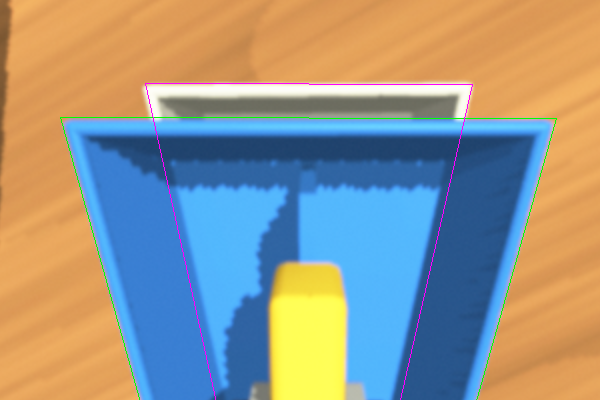

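In-hand error is about 1 mm, so I lower it.

```bash
python3 - <<'E'
from g import *
for z,v in((110,120),(80,60),(70,25),(66.5,15),(65,10),(64,8)):
    r.movel([W[0],W[1],z],vel=v); s=r.state(); f=s["ft_force"]; print(z,np.round(f,1),round(s["position"][2],1))
    if abs(f[2])>20: break
r.move_gripper(45); r.sleep(.2); print(r.state()["ft_force"])
r.movel([W[0],W[1],130],vel=120)
r.move_pose([480,-10,300],Rt(np.pi/2)); r.sleep(.3)
pic,d,P=cloud("wrist"); np.savez("/tmp/k.npz",p=pic,d=d,P=P); cv2.imwrite("pics/k.png",pic)
cal=r.calibration("wrist")
for n,M in(("insert_tray",INS),("wedge_tray",WED)):
    for i,q in enumerate(r.silhouettes(n,"wrist")): 
        np.save(f"/tmp/k_{n}{i}.npy",q["mask"]); print(n,i,q["conf"],np.array(q["location"])*[512,384],q["mask"].sum())
hsv=cv2.cvtColor(pic,cv2.COLOR_BGR2HSV)
near=np.hypot(P[...,0]-W[0],P[...,1]-W[1])<130
b=(hsv[...,0]>95)&(hsv[...,0]<130)&(hsv[...,1]>100)&near
g=(hsv[...,1]<95)&near&(P[...,2]>45)&(P[...,2]<70)
B=P[b]; c,s_=np.cos(W[2]),np.sin(W[2])
fl=lambda p:(p-[W[0],W[1],0])@np.array([[c,-s_,0],[s_,c,0],[0,0,1]])
L=fl(B); G=fl(P[g])
t=L[L[:,2]>46]; print("ins rim z",np.percentile(t[:,2],[10,50,90]),t.min(0),t.max(0)); print("tray rim z",np.percentile(G[:,2],[10,50,90]))
F=L[(abs(L[:,0])<55)&(abs(L[:,1])<28)&(abs(L[:,2]-14)<10)]
print("floor",len(F),np.linalg.lstsq(np.c_[F[:,:2],np.ones(len(F))],F[:,2],rcond=None)[0])
seg,_=segment(pic,b,"ins"); print(fit(INS,seg,cal,W[0],W[1],12,[-.5])[0])
print(r.state()["clock"])
E
```

```text
110 [ 0.3 -0.9 -1. ] 110.5
80 [ 0.5 -0.2 -1.3] 79.9
70 [ 0.1  0.1 -1.2] 69.9
66.5 [-0.2 -0.3 -1.7] 66.4
65 [ 0.3 -0.3 -1.5] 65.0
64 [-4.   0.3  8.2] 64.9
[ 0.32803131  0.27055    -0.6658318 ]
insert_tray 0 0.74 [275.9168 144.6144] 8605
wedge_tray 0 0.59 [475.2896  79.4112] 10886
wedge_tray 1 0.57 [120.5248 237.1968] 7052
ins rim z [47.74384468 53.42919082 55.34171618] [-97.70879275 -61.51893768  46.00759669] [ 79.75622734  60.10742777 386.47354493]
tray rim z [49.20718203 53.8226609  55.16004007]
floor 1757 [ 1.47365874e-03 -8.24124355e-03  1.43495659e+01]
(array([ 5.21352e+02, -8.84800e+00, -4.83000e-01]), np.float64(-0.986))
18.0833
```

View pics/k.png

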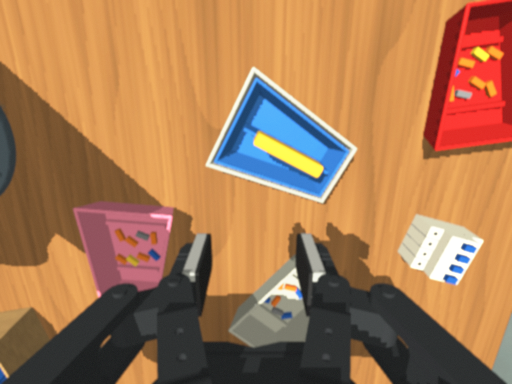

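The picture shows the insert nested at (281,135), rims flush with an even gap all round, and the gripper clear. I hand the job in.

```bash
python3 -c "
from bench import r
r.close_job()"
```

```text
the job is handed in; nothing more can be done
```

I picked up the largest blue insert by its yellow bar, turned it so the wide ends matched, and nested it in the grey wedge tray. I then released it, backed the arm off to 300 mm and handed the job in at about 18 s on the clock.

- **Seating:** Contact came at the expected height with about 8 N. In the last wrist picture the insert and tray rims were flush, at 53.4 and 53.8 mm by median.
- **Alignment:** The insert was within about 0.5 mm of the tray pose measured before placing, with the same heading. It was level within about 0.01 rad.
- **Tray after placing:** I did not re-fit its pose, but the picture shows an even gap all round.
- **Bystanders:** The arm did not go near the straight tray or the breaker. I did not measure their positions again afterwards.
- **Disagreement:** In that last picture the network did not report the wedge tray, only the pink and red look-alikes. The insert covers most of it.

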